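# Take the red-capped vial from the source drawer and hold it on its side for inspection

## Task

Pull the drawer of the grey source cabinet open as far as it goes, draw the red-capped vial up out of its well, then tip it onto its side (lying level, or within about 35 degrees of level) and keep holding it still like that, at least 20 cm above the worktop, ready to be looked at. Finish while still holding the vial in the gripper, with the drawer left open. Leave the blue-capped vial in its well and everything else on the worktop where it is.

Things in the scene. Friction and masses are not known exactly. Their poses are not given: they have to be found in the camera images.
- cab: Low grey cabinet with a white drawer front, fixed: 160 mm deep (its x), 200 wide (its y), 115 high. Origin: centre of its underside. Its front faces its own -x, roughly the robot's left (world +y); the one drawer slides out that way, 101 mm of travel. Front face 80 mm from the origin, panel top 102 mm and drawer side walls 93 mm above the worktop.
- nest (a point): Centre of the top of the black block, 56 x 148 x 30 mm, fixed on the drawer floor and moving with the drawer; its top is 52 mm above the worktop. Two round vial wells, 31 mm in diameter, 12 mm deep, at y = -35 and +35 mm in its own frame (axes as the cabinet's). Which vial is in which well varies. Well centres lie 40 mm behind the drawer front's inner wall.
- cab_drawer0_handle (a point): Middle of the drawer's bar handle: a round steel bar 11 mm in diameter, 100 mm long, along the cabinet's y, 77 mm above the worktop (38 mm below the cabinet's top), 35 mm out from the drawer front to its middle (29 mm clear behind the bar). It moves with the drawer.
- cab_drawer0 (a joint): Drawer slide in m: 0 shut (as it starts), 0.101 fully open. Light friction, about 1 N; it stays where it is left.
- red_vial: The vial to take: glass, red cap with a blue band, 28 mm in diameter, 57 mm high, about 30 g, standing upright in a well. Origin: centre of its underside (40 mm above the worktop in its well); z axis points from base to cap. It stands 45 mm proud of the block; the straight glass body reaches about 35 mm above the base, then narrows towards the cap.
- red_vial_mid (a point): Point on the axis of the red-capped vial, 28 mm above its underside: its middle.
- blue_vial: Other vial, blue cap with a green band, 22 mm in diameter, 46 mm high; stays in its well. Origin: centre of its underside, z towards the cap.
- l_block: Fixed obstacle: grey lead shield with a slanted top, at the back left of the worktop (its front about 150 mm nearer the robot than its origin), about 480 mm high; keep the arm clear of it.
- steel_plate: Fixed obstacle: thin upright steel plate, 83 mm wide (along world y) and 130 mm high, standing about 16 mm beyond its origin (world x).
- dose_station: Fixed obstacle: dispensing station with white cylinders and two grey towers, up to 370 mm high, behind the cabinet; its base begins 190 mm nearer the robot than its origin. The right side of the worktop (about world y = -0.42) is closed by a wall panel over 300 mm high: do not swing the wrist that way.
- red_jar: Bystander: specimen jar with black lid and red collars, 68 mm in diameter, 94 mm high, origin at the centre of its underside.
- dropper_bottle: Bystander: brown dropper bottle, 33 mm in diameter, 102 mm high, origin at the centre of its underside.
- syringe: Bystander: capped syringe lying on the worktop, 129 mm long, origin on its underside.

How it is judged:
On the way, in this order (a step that is already met when the one before it is completed fails the run):
1. the drawer is pulled open (at least 85 mm) (value of joint cab_drawer0 above 0.085 m), for 0.2 s.
2. the red-capped vial is drawn clear of its well in the gripper (its middle at least 120 mm above the worktop) (height (world z) of red_vial_mid above 0.12 m and contact force between the fingers and red_vial above 0.5 N), for 0.1 s.
At the end, for the whole second after the job is handed in: Red-capped vial held still in the gripper, clear of the cabinet, its middle 200 mm or more above the worktop, its axis within 36 degrees of level; drawer open 85 mm or more; blue-capped vial down in its well (raised under 15 mm, tilt under 23 degrees); other loose things moved under 40 mm (value of joint cab_drawer0 above 0.085 m and height (world z) of red_vial_mid above 0.2 m and angle between red_vial's own z axis and vertical between 0.93 and 2.21 rad and contact force between the fingers and red_vial above 0.5 N and contact force between red_vial and cab below 0.05 N and linear speed of red_vial below 0.03 m/s and angular speed of red_vial below 0.3 rad/s and z of blue_vial in the frame of cab below 0.055 m and angle between blue_vial's own z axis and vertical below 0.4 rad and distance of each of red_jar, dropper_bottle, syringe from where it was at the start of the episode below 0.04 m); the arm keeps its last pose, push and grip.
It fails at once if the blue-capped vial is lifted 15 mm or tipped over 23 degrees (z of blue_vial in the frame of cab above 0.055 m or angle between blue_vial's own z axis and vertical above 0.4 rad).
It fails at once if another loose thing on the worktop is moved 40 mm or more (distance of any of red_jar, dropper_bottle, syringe from where it was at the start of the episode above 0.04 m).
It also fails if it takes over 53 s, if anything falls off the work surface, if the arm or the gripper's body presses on something with over 40 N, if the wrist force passes 120 N, or if a joint passes its speed limit or range.

## Robot

A 7-joint arm with a two-finger parallel gripper is mounted at the origin on the work surface; the furniture and walls round the work are solid. World frame = base frame: x ahead of the robot, y to its left, z up, the work surface at z = 0. Lengths are in m, angles in rad, forces in N, time in s.
With the tool pointing down it reaches from about 0.425 to 0.95 m from the base axis. Payload 4.7 kg.
Tool frame: the origin (TCP) lies midway between the tips of the shut fingers; the grasp point (between the pads) lies 19 mm behind it (robot.pinch_z is the z of the grasp point in the tool frame, in m); z points along the fingers, y is the direction in which the jaws open and shut (so a half turn about z gives the same grasp; the last joint's range is limited). The gripper opens to 87 mm and grips with 3 to 60 N. Pads are 19 mm wide; open, the fingers measure 117 mm over their backs; the gripper's body (75 mm by 190 mm) begins 51 mm behind the grasp point.
Start: joints at [-1.234, 0.469, -0.049, 1.532, 0.024, 1.141, -0.082], TCP at [0.241, 0.63, 0.223] pointing down, gripper open.
Joint ranges: [-2.59, 2.59], [-0.33, 1.99], [-1.39, 1.29], [0.1, 2.45], [-1.04, 4.18], [0.21, 1.99], [-2.66, 2.66]. Speed limits (rad/s): [2.57, 2.57, 3.14, 3.14, 3.14, 3.14, 3.14].

## Interface

Orientations are given as a unit quaternion [x, y, z, w].
In Python, from plant import robot, get_image, ticket gives the robot as it stands. The module is installed in compiled form; this text tells all that it offers.
- The arm moves only by the tool jog_arm, never from a script. Its argument "series" is a list of rows, each an object with "claw": the finger opening in m, from 0 to 0.087; "linear": the shift along the world's x, y, z in m, a list of three; "yaw": the turn about the world's z in rad. In form: [{"claw": claw, "linear": [dx, dy, dz], "yaw": yaw}, ...]. A call has 1 to 10 rows; each row is the pose to reach, as a shift and turn from the pose commanded when the call began; what a row does not reach only later rows make up. A row lasts 1/8 s, in which the tool goes at most 62.5 mm and 10.7 degrees, less where a joint would pass 70% of its speed; a pose out of reach is approached as far as the arm can. A call with a gripper value outside its range is refused whole. The fingers move at their own pace and stop on an object; "newtons" is the grip in N (left out, the last holds). Time passes only in rows, so rows that repeat a pose let the fingers close. It gives the time, the measured TCP pose, the force and the opening at its end, in the units of the state.
- robot.observe(): the state, without advancing time (a new reading comes with each control period).
- get_image(name): name is "side" or "top"; returns a dict with "pixels" (400x640x3 uint8, blue, green, red), "z_map" (400x640 float32, m along the optical axis (not along the pixel's ray), 0 where there is no reading), "fx", "fy", "cx", "cy" (pixels), "dist_coeffs" ([k1, k2, p1, p2, k3] as OpenCV has them; the pictures are not rectified), "T" (4x4, takes a point from camera to world coordinates). Camera axes: x right, y down, z forward; pixel columns grow to the right and rows downward; lengths in m; the calibration is good to about 2 mm. A picture is of the moment at which its call begins.
- ticket.hand_in(): hands the job in, once; it reports no verdict.
The state is a dict: "time": time; "joints": joint angles; "dq": joint speeds; "joint_torque": joint torques, N m; "position": TCP position; "tcp_rot": TCP orientation; "wrist_force": force on the tool from outside, world axes, zero at the start; "moment": the same for the moment, N m; "grip_width": finger opening in m.
Only numpy, scipy, OpenCV 4.12 (cv2) and the standard library are available. Lean on these libraries where they do the work, as an engineer would, in place of code of your own. Each camera call takes 0.05 s, during which the arm holds its last target.

## Working session

There is one attempt and no reset: what is moved stays moved. The work goes in short steps, Python scripts to look and compute and a tool call to move; the robot and the scene stay as the last step left them, time stands still between calls to the robot, and variables do not carry over. Pictures are saved under pics/ and viewed, and the job is handed in when it is done.

Besides the shell and the picture viewer there is one more tool, called after ">>>" as name(argument=value, ...) on one line, values as JSON. jog_arm: Moves the arm, as the interface text tells. Its arguments: {"type":"object","properties":{"series":{"type":"array"},"newtons":{"type":"number"}},"required":["series"]}

```bash
ls; mkdir -p pics; cat > h.py <<'E'
import numpy as np, cv2
from plant import robot, get_image, ticket
def grab(n):
    d=get_image(n); K=np.array([[d['fx'],0,d['cx']],[0,d['fy'],d['cy']],[0,0,1]]); d['K']=K; d['D']=np.array(d['dist_coeffs'],float); d['T']=np.array(d['T']); return d
def world(d,u,v,z=None):
    """pixel arrays -> world, using the z_map or given depth"""
    u=np.atleast_1d(u).astype(float);v=np.atleast_1d(v).astype(float)
    if z is None: z=d['z_map'][v.astype(int),u.astype(int)]
    p=cv2.undistortPoints(np.stack([u,v],1)[:,None],d['K'],d['D'])[:,0]
    c=np.c_[p*np.reshape(z,(-1,1)),np.reshape(z,(-1,1))*np.ones((len(p),1))]
    return c@d['T'][:3,:3].T+d['T'][:3,3]
def cloud(d):
    v,u=np.mgrid[0:400,0:640]
    return world(d,u.ravel(),v.ravel(),d['z_map'].ravel()).reshape(400,640,3)
def proj(d,P):
    Ti=np.linalg.inv(d['T']); r=cv2.Rodrigues(Ti[:3,:3])[0]
    return cv2.projectPoints(np.array(P,float).reshape(-1,3),r,Ti[:3,3],d['K'],d['D'])[0][:,0]
E
python3 - <<'E'
from h import *
print(robot.observe(), robot.pinch_z)
for n in('side','top'):
    d=grab(n); cv2.imwrite(f'pics/{n}0.png',d['pixels']); print(n,d['T'].round(3).tolist(),d['fx'],d['D'])
    np.savez(f'{n}0.npz',**{k:v for k,v in d.items()})
E
```

```text
pics
{'time': 0.0, 'joints': array([-1.23386571,  0.4694714 , -0.04858195,  1.53369313,  0.02411139,
        1.1409684 , -0.08228847]), 'dq': array([ 1.62015825e-04,  1.38382142e-03,  4.75522820e-04, -5.36125014e-05,
        3.44813718e-04, -7.51647523e-04,  1.00183547e-03]), 'joint_torque': array([-1.71246852e-04, -5.07980704e+01, -8.07487336e-02, -2.36151552e+01,
       -6.14238717e-02,  3.78538587e-02,  1.59299857e-04]), 'position': array([0.2412529 , 0.62977993, 0.22147952]), 'tcp_rot': array([ 1.81879080e-01,  9.83320419e-01, -9.67772095e-04, -1.34988713e-04]), 'wrist_force': array([-0.14470434, -0.36670288, -0.67203661]), 'moment': array([-0.06925191,  0.00746588,  0.00860017]), 'grip_width': 0.08651296832676836} -0.0187
side [[0.481, -0.784, 0.392, 0.236], [-0.877, -0.429, 0.217, -0.26], [-0.002, -0.449, -0.894, 0.853], [0.0, 0.0, 0.0, 1.0]] 374.04747713369017 [-0.01835592  0.          0.          0.          0.        ]
top [[0.019, -0.984, 0.177, 0.4], [-1.0, -0.021, -0.011, -0.048], [0.014, -0.176, -0.984, 0.991], [0.0, 0.0, 0.0, 1.0]] 424.96577378842557 [-0.09244443  0.          0.          0.          0.        ]
```

View pics/side0.png

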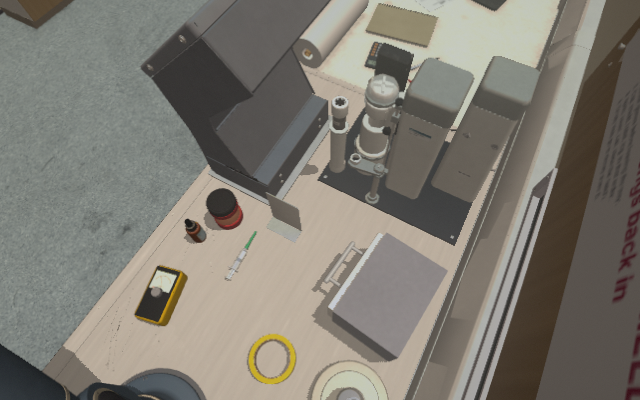

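View pics/top0.png

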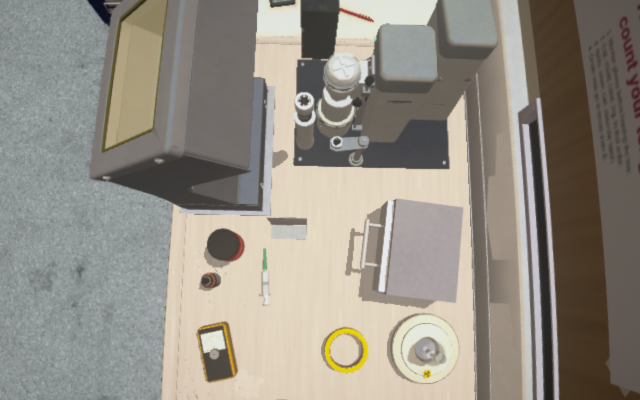

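```bash
python3 - <<'E'
from h import *
for n in('top','side'):
    z=np.load(n+'0.npz'); d={k:z[k] for k in z.files}; C=cloud(d)
    m=np.abs(C[...,2]-0.115)<0.006; roi=(C[...,1]<-0.05)&(C[...,1]>-0.4)&(C[...,0]<0.62)&(C[...,0]>.25)
    mm=cv2.morphologyEx((m&roi).astype(np.uint8),cv2.MORPH_OPEN,np.ones((5,5)))
    k,lab,st,ce=cv2.connectedComponentsWithStats(mm); i=1+np.argmax(st[1:,4]); P=C[lab==i]
    r=cv2.minAreaRect((P[:,:2]*1000).astype(np.float32)); print(n,'cabtop',r,P[:,2].mean(), cv2.boxPoints(r).round(0).tolist())
    m=(C[...,2]>0.068)&(C[...,2]<0.090)&roi&(C[...,1]>-0.16)&(C[...,1]<0.0)
    P=C[m]; print('handle z band',len(P)); 
    if len(P):
        r2=cv2.minAreaRect((P[:,:2]*1000).astype(np.float32)); print(r2, P.mean(0))
    # panel top
    m=(abs(C[...,2]-.102)<.004)&(C[...,1]>-0.2)&(C[...,1]<0.0)&(C[...,0]<.6)
    if m.sum(): print('panel',C[m].mean(0),C[m].min(0),C[m].max(0))
    # tall things near
    for nm,(x0,x1,y0,y1) in dict(plate=(.4,.7,0.02,.16),jar=(.3,.6,.16,.3),left=(.2,1,.1,.5)).items():
        m=(C[...,0]>x0)&(C[...,0]<x1)&(C[...,1]>y0)&(C[...,1]<y1)&(C[...,2]>.06)
        print(nm,C[m].min(0).round(3),C[m].max(0).round(3)) if m.any() else None
    m=(C[...,2]>.15)&(C[...,0]<.75)&(C[...,1]<.1)&(C[...,1]>-.38); print('tall',C[m].min(0) if m.any() else None)
    m=(C[...,2]>.15)&(C[...,1]>=.05)&(C[...,1]<.45);print('tall left',C[m].min(0) if m.any() else None)
E
```

```text
top cabtop ((449.93817138671875, -291.3250732421875), (145.77198791503906, 200.23741149902344), 83.53437042236328) 0.11447205422459342 [[342.0, -352.0], [541.0, -375.0], [558.0, -230.0], [359.0, -208.0]]
handle z band 7
((417.2913818359375, -159.14402770996094), (0.5041196346282959, 12.748085021972656), 88.79612731933594) [ 0.41724194 -0.1591743   0.07936737]
panel [ 0.39244771 -0.18474105  0.10174589] [ 0.3641205  -0.19999631  0.0980548 ] [ 0.50903917 -0.023338    0.10523895]
plate [0.421 0.02  0.06 ] [0.7   0.16  0.509]
jar [0.363 0.16  0.06 ] [0.6   0.3   0.476]
left [0.363 0.1   0.06 ] [0.839 0.304 0.51 ]
tall [ 0.39972143 -0.25673196  0.15002099]
tall left [0.53257542 0.05000191 0.15009012]
side cabtop ((448.78961181640625, -293.30316162109375), (145.97340393066406, 201.20840454101562), 83.47250366210938) 0.11450654429492729 [[341.0, -354.0], [540.0, -377.0], [557.0, -232.0], [357.0, -209.0]]
handle z band 0
panel [ 0.43810236 -0.11614719  0.10157209] [ 0.36153906 -0.19990351  0.09832559] [ 0.50856891 -0.00229967  0.1057354 ]
plate [0.422 0.02  0.06 ] [0.7   0.16  0.507]
jar [0.364 0.16  0.06 ] [0.6   0.296 0.473]
left [0.363 0.1   0.06 ] [1.    0.296 0.507]
tall [ 0.05790522 -0.26000605  0.15000067]
tall left [0.07729302 0.05000054 0.15001683]
```

```bash
python3 - <<'E'
from h import *
n_=np.array([.114,.9935]); e=np.array([.9935,-.114]); o=np.array([.4505,-.285])
for n in('top','side'):
    z=np.load(n+'0.npz'); d={k:z[k] for k in z.files}; im=d['pixels'].copy()
    P=[[*(o+n_*.115+e*s),.077] for s in(-.05,0,.05)]+[[*(o+n_*.08+e*s),.102] for s in(-.1,.1)]+[[*(o+n_*.066+e*s),.115] for s in(-.1,.1)]
    print(P[1]); s=4
    q=proj(d,P); c=q.mean(0).astype(int); x0,y0=c[0]-80,c[1]-65
    big=cv2.resize(im[y0:y0+130,x0:x0+160],None,fx=5,fy=5,interpolation=cv2.INTER_CUBIC)[:600]
    for p in q: cv2.circle(big,tuple(int(v) for v in ((p-[x0,y0]+.5)*5)),4,(0,0,255),1)
    cv2.imwrite(f'pics/{n}_h.png',big)
E
```

```text
[np.float64(0.46361), np.float64(-0.17074749999999997), 0.077]
[np.float64(0.46361), np.float64(-0.17074749999999997), 0.077]
```

View pics/top_h.png

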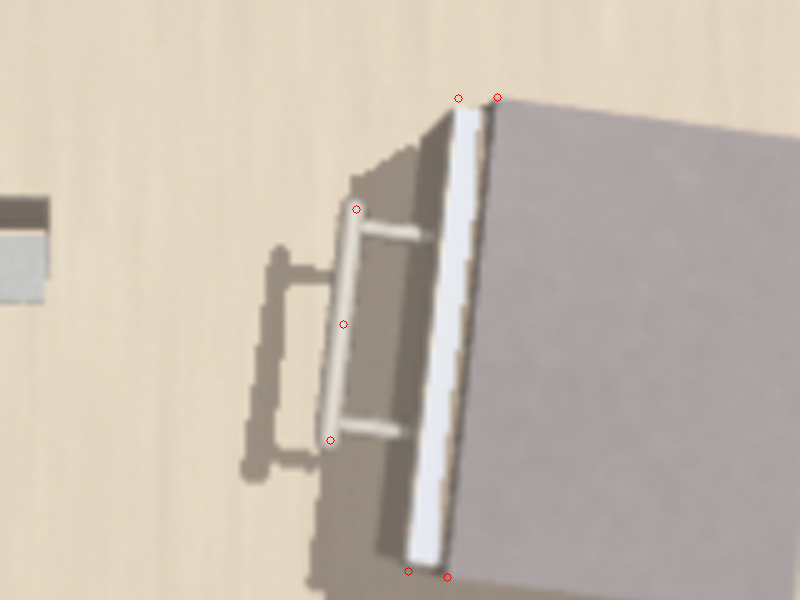

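View pics/side_h.png

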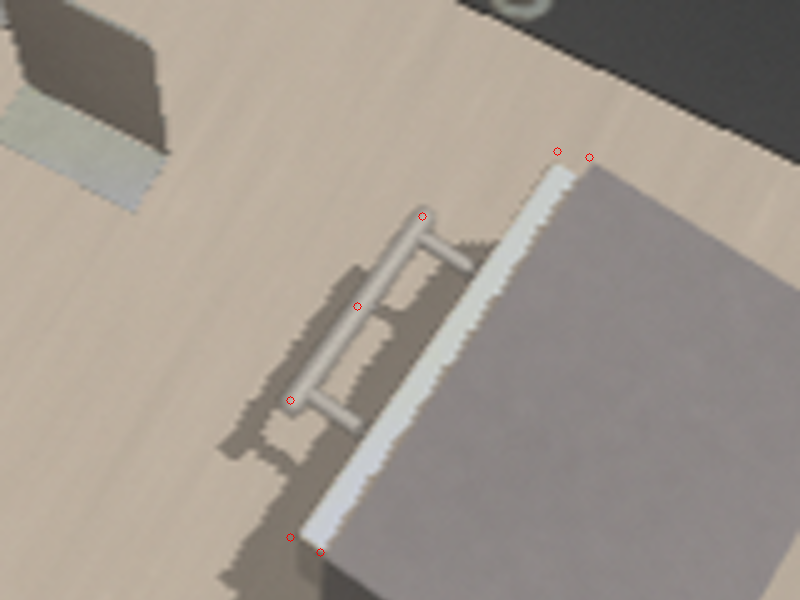

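>>> jog_arm(series=[{"claw": 0.03,"linear": [0.222,-0.801,0],"yaw": 0.253},{"claw": 0.03,"linear": [0.222,-0.801,0],"yaw": 0.253},{"claw": 0.03,"linear": [0.222,-0.801,0],"yaw": 0.253},{"claw": 0.03,"linear": [0.222,-0.801,0],"yaw": 0.253},{"claw": 0.03,"linear": [0.222,-0.801,0],"yaw": 0.253},{"claw": 0.03,"linear": [0.222,-0.801,0],"yaw": 0.253},{"claw": 0.03,"linear": [0.222,-0.801,0],"yaw": 0.253},{"claw": 0.03,"linear": [0.222,-0.801,0],"yaw": 0.253},{"claw": 0.03,"linear": [0.222,-0.801,0],"yaw": 0.253},{"claw": 0.03,"linear": [0.222,-0.801,0],"yaw": 0.253}], newtons=20)

```text
time: 1.35
position: [0.4084, 0.0261, 0.2227]
tcp_rot: [0.056, 0.998, 0.0, 0.0]
wrist_force: [0.7, 0.1, -0.0]
grip_width: 0.0301
```

>>> jog_arm(series=[{"claw": 0.03,"linear": [0.055,-0.197,0],"yaw": 0},{"claw": 0.03,"linear": [0.055,-0.197,0],"yaw": 0},{"claw": 0.03,"linear": [0.055,-0.197,0],"yaw": 0},{"claw": 0.03,"linear": [0.055,-0.197,0],"yaw": 0},{"claw": 0.03,"linear": [0.055,-0.197,0],"yaw": 0},{"claw": 0.03,"linear": [0.055,-0.197,0],"yaw": 0}])

```text
time: 2.1
position: [0.463, -0.1675, 0.2222]
tcp_rot: [0.055, 0.998, 0.0, -0.001]
wrist_force: [0.1, 0.1, -0.6]
grip_width: 0.03
```

```bash
python3 - <<'E'
from h import *
o=robot.observe();print(o['position'],o['tcp_rot'],o['joints'].round(2))
q=o['tcp_rot'];print(np.degrees(np.arctan2(q[1]**2-q[0]**2,2*q[0]*q[1])))
for n in('top','side'):
    cv2.imwrite(f'pics/{n}1.png',grab(n)['pixels'])
E
```

```text
[ 0.46298117 -0.16748933  0.2221843 ] [ 5.54835701e-02  9.98459336e-01  4.81933537e-04 -5.44321303e-04] [-0.19  0.18  0.52  1.98 -0.1   1.01  1.84]
83.63878291058379
```

View pics/side1.png

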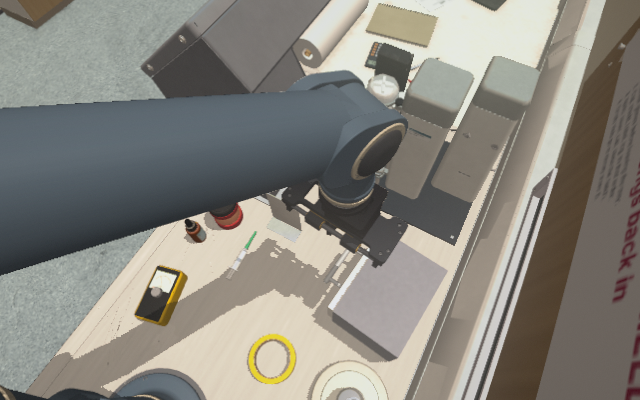

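>>> jog_arm(series=[{"claw": 0.03,"linear": [0,-0.003,-0.06],"yaw": 0},{"claw": 0.03,"linear": [0,-0.003,-0.1],"yaw": 0},{"claw": 0.03,"linear": [0,-0.003,-0.13],"yaw": 0},{"claw": 0.03,"linear": [0,-0.003,-0.16],"yaw": 0},{"claw": 0.03,"linear": [0,-0.003,-0.16],"yaw": 0},{"claw": 0.03,"linear": [0,-0.003,-0.16],"yaw": 0}])

```text
time: 2.95
position: [0.4641, -0.1716, 0.0636]
tcp_rot: [0.056, 0.998, 0.0, 0.001]
wrist_force: [-0.2, 0.9, -0.2]
grip_width: 0.0298
```

Now close on the bar.

>>> jog_arm(series=[{"claw": 0.0,"linear": [0,0,0],"yaw": 0},{"claw": 0.0,"linear": [0,0,0],"yaw": 0},{"claw": 0.0,"linear": [0,0,0],"yaw": 0},{"claw": 0.0,"linear": [0,0,0],"yaw": 0}], newtons=15)

```text
time: 3.45
position: [0.4638, -0.1715, 0.0632]
tcp_rot: [0.056, 0.998, 0.0, 0.0]
wrist_force: [-1.1, 2.8, 6.4]
grip_width: 0.0105
```

>>> jog_arm(series=[{"claw": 0.0,"linear": [0.001,0.01,0],"yaw": 0},{"claw": 0.0,"linear": [0.002,0.022,0],"yaw": 0},{"claw": 0.0,"linear": [0.004,0.036,0],"yaw": 0},{"claw": 0.0,"linear": [0.006,0.05,0],"yaw": 0},{"claw": 0.0,"linear": [0.007,0.064,0],"yaw": 0},{"claw": 0.0,"linear": [0.009,0.078,0],"yaw": 0},{"claw": 0.0,"linear": [0.01,0.09,0],"yaw": 0},{"claw": 0.0,"linear": [0.011,0.098,0],"yaw": 0},{"claw": 0.0,"linear": [0.012,0.102,0],"yaw": 0},{"claw": 0.0,"linear": [0.012,0.102,0],"yaw": 0}])

```text
time: 4.7
position: [0.4753, -0.0705, 0.0631]
tcp_rot: [0.056, 0.998, -0.0, 0.0]
wrist_force: [-2.2, -2.1, 9.5]
grip_width: 0.0104
```

>>> jog_arm(series=[{"claw": 0.03,"linear": [0,0,0],"yaw": 0},{"claw": 0.03,"linear": [0,0,0],"yaw": 0},{"claw": 0.03,"linear": [0,0,0.03],"yaw": 0},{"claw": 0.03,"linear": [0,0,0.08],"yaw": 0},{"claw": 0.05,"linear": [0,0,0.14],"yaw": 0},{"claw": 0.05,"linear": [-0.07,0.3,0.16],"yaw": -1.571},{"claw": 0.05,"linear": [-0.07,0.3,0.16],"yaw": -1.571},{"claw": 0.05,"linear": [-0.07,0.3,0.16],"yaw": -1.571},{"claw": 0.05,"linear": [-0.07,0.3,0.16],"yaw": -1.571},{"claw": 0.05,"linear": [-0.07,0.3,0.16],"yaw": -1.571}])

```text
time: 5.95
position: [0.4183, 0.1788, 0.219]
tcp_rot: [0.425, 0.905, 0.0, -0.0]
wrist_force: [1.4, -0.6, -0.3]
grip_width: 0.0498
```

```bash
python3 - <<'E'
from h import *
o=robot.observe();print(o['position'],o['tcp_rot'],o['joints'].round(2))
for n in('top','side'):
    d=grab(n); np.savez(f'{n}2.npz',**d); cv2.imwrite(f'pics/{n}2.png',d['pixels'])
E
```

```text
[0.41831462 0.17876762 0.21896077] [ 4.24956139e-01  9.05213909e-01  1.56427822e-04 -1.84992851e-04] [-0.87  0.1   0.41  2.05 -0.05  0.99  0.26]
```

View pics/top2.png

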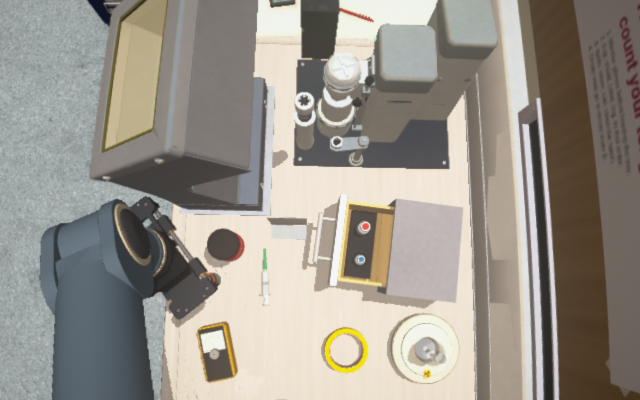

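View pics/side2.png

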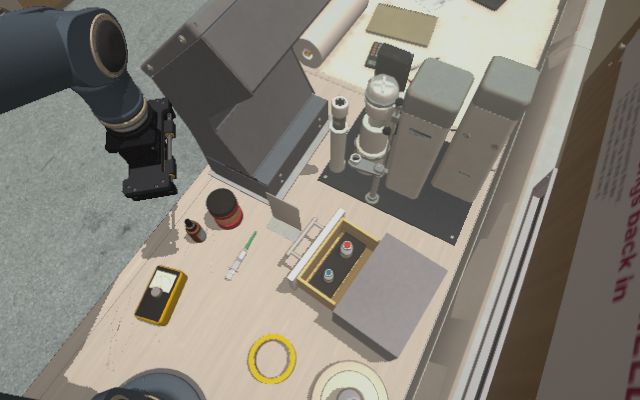

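```bash
python3 - <<'E'
from h import *
n_=np.array([.114,.9935]); e=np.array([.9935,-.114]); o=np.array([.4505,-.285])
q=robot.observe()['tcp_rot'];print('jaw ang',np.degrees(np.arctan2(q[1]**2-q[0]**2,2*q[0]*q[1])))
for n in('top','side'):
    z=np.load(n+'2.npz'); d={k:z[k] for k in z.files}; C=cloud(d); L=(C[...,:2]-o)
    a=L@n_; b=L@e; im=d['pixels'].astype(int)
    reg=(a>.07)&(a<.21)&(abs(b)<.1)
    red=reg&(im[...,2]>120)&(im[...,1]<90)&(im[...,0]<90)&(C[...,2]>.06)
    P=C[red]; print(n,'red',red.sum(),P.mean(0),P[:,2].max(),a[red].mean(),b[red].mean())
    m=reg&(C[...,2]>.09)&(a<.16)&(abs(a-.127)<.03)
    P=C[m];print(' top of red vial',m.sum(),P.mean(0),a[m].min(),a[m].max(),b[m].min(),b[m].max())
    m=reg&(C[...,2]>.075)&(C[...,2]<.09)&(abs(a-.127)<.03)&(b<0)&(b>-.06)
    P=C[m];print(' blue',m.sum(),P.mean(0),a[m].mean(),b[m].mean())
    m=reg&(C[...,2]>.098)&(a>.15);print(' panel a',a[m].min(),a[m].max(),np.percentile(a[m],[5,95]))
    v,u=np.where(red); print(' px',u.mean(),v.mean())
    im=d['pixels']; c=[int(u.mean()),int(v.mean())]; cv2.imwrite(f'pics/{n}_v.png',cv2.resize(im[c[1]-40:c[1]+50,c[0]-60:c[0]+60],None,fx=6,fy=6,interpolation=cv2.INTER_CUBIC))
E
```

```text
jaw ang 40.488847333510876
top red 9 [ 0.49890403 -0.16749625  0.09713657] 0.09973844222122852 0.12225803847043447 0.034693973495646034
 top of red vial 239 [ 0.47359061 -0.16127637  0.09371293] 0.09725938205736817 0.15665259370752332 -0.08566743285673466 0.08501277751702292
 blue 49 [ 0.42915467 -0.15967466  0.08387804] 0.12207735728205163 -0.03549367877074313
 panel a 0.16811607669537867 0.18348809575308705 [0.16911157 0.18263871]
 px 365.0 226.0
side red 26 [ 0.4976758  -0.1711436   0.09727448] 0.0992120731285756 0.11849437408884057 0.03388952799131607
 top of red vial 244 [ 0.46901973 -0.16207744  0.09337225] 0.09724292831753349 0.15697666462960017 -0.08609361489914205 0.08469591433981748
 blue 51 [ 0.4278191  -0.16302435  0.08401541] 0.11859719023981365 -0.036438701511970574
 panel a 0.16514019816194583 0.18135879376255745 [0.16636783 0.17985084]
 px 347.0 244.5
```

View pics/top_v.png

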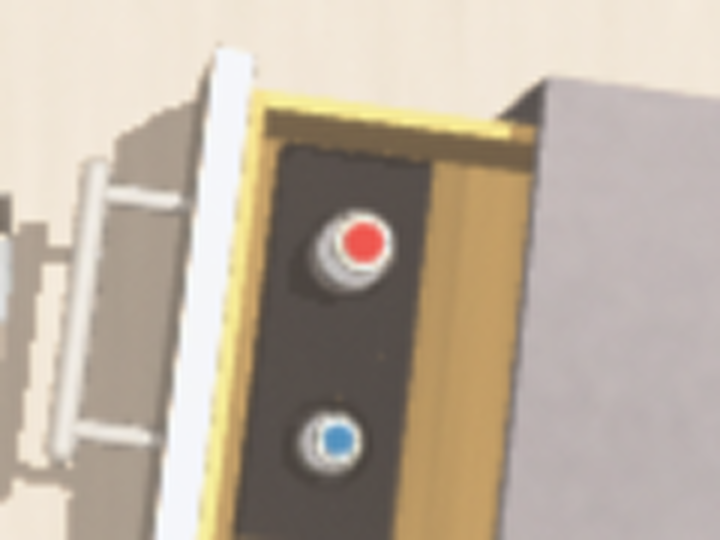

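View pics/side_v.png

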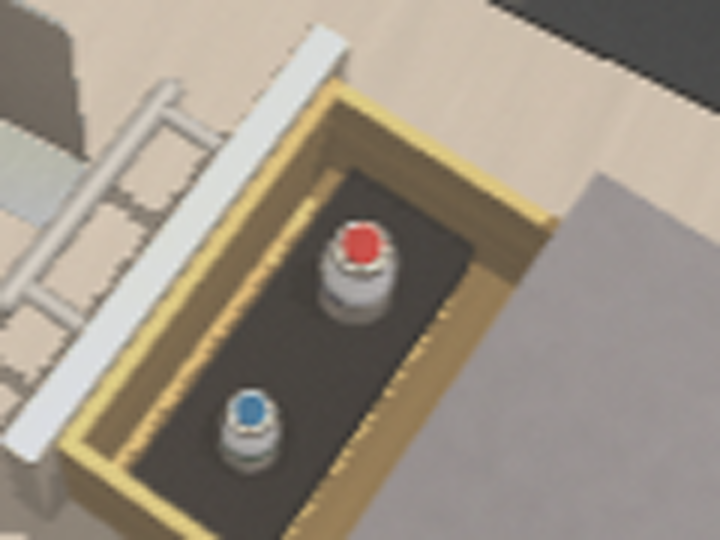

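>>> jog_arm(series=[{"claw": 0.05,"linear": [0.01,-0.06,0],"yaw": -0.2},{"claw": 0.05,"linear": [0.01,-0.12,0],"yaw": -0.4},{"claw": 0.05,"linear": [0.01,-0.18,0],"yaw": -0.6},{"claw": 0.05,"linear": [0.02,-0.24,0],"yaw": -0.82},{"claw": 0.05,"linear": [0.05,-0.3,0],"yaw": -0.82},{"claw": 0.05,"linear": [0.08,-0.348,0],"yaw": -0.82},{"claw": 0.05,"linear": [0.08,-0.348,0],"yaw": -0.82},{"claw": 0.05,"linear": [0.08,-0.348,0],"yaw": -0.82},{"claw": 0.05,"linear": [0.08,-0.348,0],"yaw": -0.82}])

```text
time: 7.18
position: [0.4987, -0.1694, 0.2188]
tcp_rot: [0.748, 0.664, 0.0, -0.001]
wrist_force: [-0.3, -0.2, -0.0]
grip_width: 0.0498
```

```bash
python3 - <<'E'
from h import *
s=robot.observe();q=s['tcp_rot'];print(s['time'],s['position'],'jaw ang',np.degrees(np.arctan2(q[1]**2-q[0]**2,2*q[0]*q[1])),s['joints'].round(2))
E
```

```text
7.175 [ 0.49869168 -0.16938177  0.21876447] jaw ang -6.856187725904282 [-0.38  0.28  0.77  1.92 -0.22  1.03  0.37]
```

>>> jog_arm(series=[{"claw": 0.05,"linear": [0,0,-0.05],"yaw": 0.005},{"claw": 0.05,"linear": [0,0,-0.1],"yaw": 0.005},{"claw": 0.05,"linear": [0,0,-0.13],"yaw": 0.005},{"claw": 0.05,"linear": [0,0,-0.15],"yaw": 0.005},{"claw": 0.05,"linear": [0,0,-0.162],"yaw": 0.005},{"claw": 0.05,"linear": [0,0,-0.162],"yaw": 0.005},{"claw": 0.05,"linear": [0,0,-0.162],"yaw": 0.005}])

```text
time: 8.05
position: [0.4999, -0.1709, 0.0579]
tcp_rot: [0.747, 0.665, 0.001, 0.001]
wrist_force: [0.2, -0.9, 0.4]
grip_width: 0.0499
```

```bash
python3 - <<'E'
from h import *
for n in('top','side'):
    d=grab(n); c=[int(v) for v in proj(d,[.4985,-.169,.1])[0]]; cv2.imwrite(f'pics/{n}3.png',cv2.resize(d['pixels'][c[1]-50:c[1]+50,c[0]-65:c[0]+65],None,fx=5,fy=5))
E
```

```text
(no output)
```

View pics/side3.png

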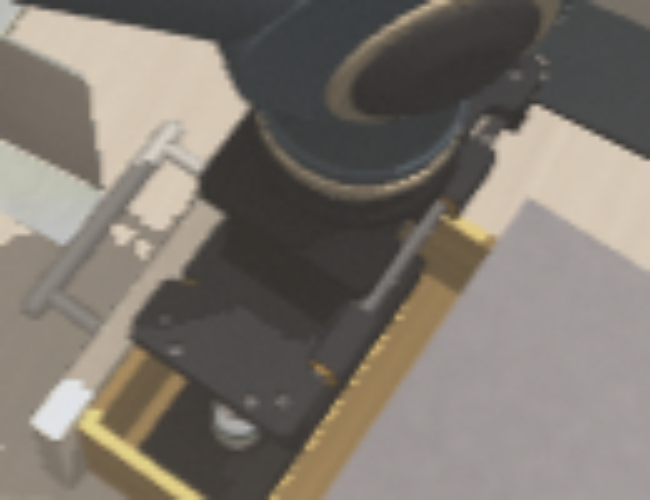

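>>> jog_arm(series=[{"claw": 0.05,"linear": [-0.001,0.001,0],"yaw": 0},{"claw": 0.02,"linear": [-0.001,0.001,0],"yaw": 0},{"claw": 0.02,"linear": [-0.001,0.001,0],"yaw": 0},{"claw": 0.02,"linear": [-0.001,0.001,0],"yaw": 0},{"claw": 0.02,"linear": [-0.001,0.001,0],"yaw": 0}], newtons=10)

```text
time: 8.78
position: [0.4983, -0.17, 0.057]
tcp_rot: [0.747, 0.665, 0.0, -0.0]
wrist_force: [-0.1, 0.3, 0.7]
grip_width: 0.0274
```

>>> jog_arm(series=[{"claw": 0.02,"linear": [0,0,0.01],"yaw": 0},{"claw": 0.02,"linear": [0,0,0.025],"yaw": 0},{"claw": 0.02,"linear": [0,0,0.045],"yaw": 0},{"claw": 0.02,"linear": [0,0,0.07],"yaw": 0},{"claw": 0.02,"linear": [0,0,0.09],"yaw": 0},{"claw": 0.02,"linear": [0,0,0.1],"yaw": 0},{"claw": 0.02,"linear": [0,0,0.1],"yaw": 0},{"claw": 0.02,"linear": [0,0,0.1],"yaw": 0}])

```text
time: 9.78
position: [0.4977, -0.1697, 0.1564]
tcp_rot: [0.747, 0.665, -0.0, -0.001]
wrist_force: [-0.3, -0.3, -0.5]
grip_width: 0.0273
```

```bash
python3 - <<'E'
from h import *
s=robot.observe();print(s['position'],s['wrist_force'],s['joints'].round(2))
for n in('top','side'):
    d=grab(n); c=[int(v) for v in proj(d,[.4985,-.169,.13])[0]]; cv2.imwrite(f'pics/{n}4.png',cv2.resize(d['pixels'][c[1]-50:c[1]+50,c[0]-65:c[0]+65],None,fx=5,fy=5))
E
```

```text
[ 0.49773042 -0.1696545   0.15644775] [-0.28423203 -0.27638663 -0.49129285] [-0.33  0.36  0.73  1.99 -0.31  0.9   0.44]
```

View pics/side4.png

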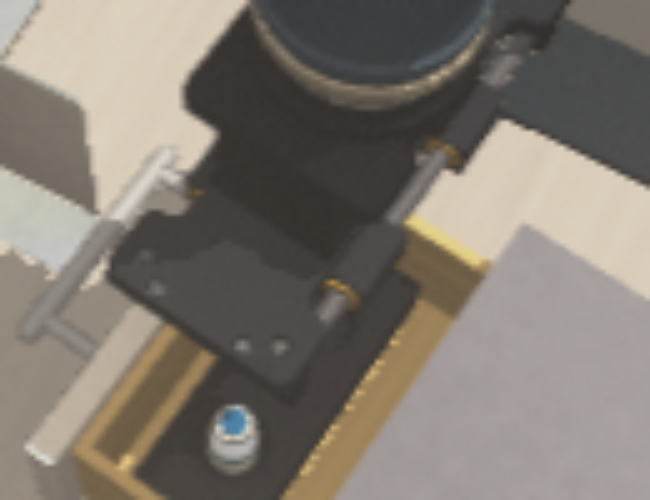

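View pics/top4.png

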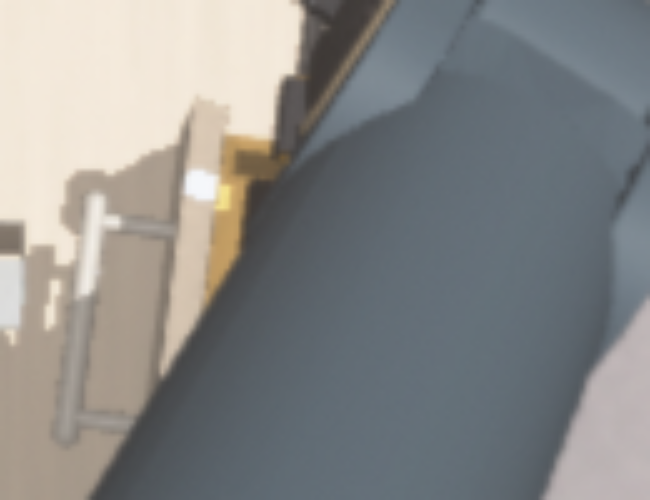

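>>> jog_arm(series=[{"claw": 0.02,"linear": [0,0,-0.015],"yaw": 0},{"claw": 0.02,"linear": [-0.001,-0.005,-0.03],"yaw": 0},{"claw": 0.02,"linear": [-0.002,-0.015,-0.035],"yaw": 0},{"claw": 0.02,"linear": [-0.003,-0.025,-0.035],"yaw": 0},{"claw": 0.02,"linear": [-0.004,-0.034,-0.035],"yaw": 0},{"claw": 0.02,"linear": [-0.004,-0.034,-0.035],"yaw": 0}], newtons=6)

```text
time: 10.62
position: [0.4942, -0.2054, 0.1225]
tcp_rot: [0.748, 0.664, 0.0, 0.0]
wrist_force: [0.2, 0.6, -0.2]
grip_width: 0.0276
```

>>> jog_arm(series=[{"claw": 0.02,"linear": [0,-0.003,-0.001],"yaw": 0},{"claw": 0.02,"linear": [-0.001,-0.006,-0.001],"yaw": 0},{"claw": 0.02,"linear": [-0.001,-0.009,-0.001],"yaw": 0},{"claw": 0.02,"linear": [-0.001,-0.012,-0.001],"yaw": 0}])

```text
time: 11.12
position: [0.4935, -0.214, 0.1211]
tcp_rot: [0.747, 0.665, 0.001, -0.001]
wrist_force: [-0.9, 5.7, 4.4]
grip_width: 0.0275
```

>>> jog_arm(series=[{"claw": 0.02,"linear": [0,-0.003,0],"yaw": 0},{"claw": 0.02,"linear": [-0.001,-0.006,0],"yaw": 0},{"claw": 0.02,"linear": [-0.001,-0.009,0],"yaw": 0},{"claw": 0.02,"linear": [-0.001,-0.012,0],"yaw": 0},{"claw": 0.02,"linear": [-0.002,-0.015,0],"yaw": 0},{"claw": 0.02,"linear": [-0.002,-0.018,0],"yaw": 0},{"claw": 0.02,"linear": [-0.002,-0.018,0],"yaw": 0}])

```text
time: 12.0
position: [0.4907, -0.2348, 0.1208]
tcp_rot: [0.748, 0.664, -0.0, 0.0]
wrist_force: [1.0, 0.1, 0.5]
grip_width: 0.027
```

```bash
python3 - <<'E'
from h import *
s=robot.observe();print(s['position'],s['wrist_force'],s['moment'],s['joints'].round(2))
for n in('side','top'):
    d=grab(n); c=[int(v) for v in proj(d,[.4915,-.22,.13])[0]]; cv2.imwrite(f'pics/{n}5.png',cv2.resize(d['pixels'][c[1]-50:c[1]+50,c[0]-65:c[0]+65],None,fx=5,fy=5))
E
```

```text
[ 0.49066265 -0.23484468  0.12080737] [1.03272696 0.06499621 0.48411566] [ 0.0192982  -0.13070525 -0.02820075] [-0.17  0.44  0.7   1.98 -0.37  0.85  0.62]
```

View pics/side5.png

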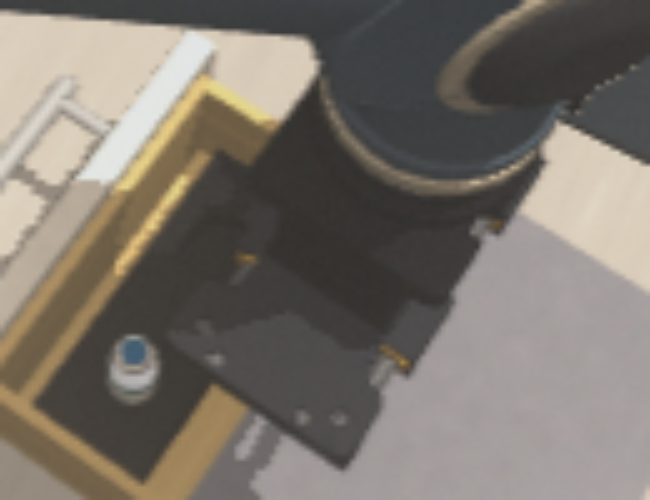

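>>> jog_arm(series=[{"claw": 0.02,"linear": [0,0,0.03],"yaw": 0},{"claw": 0.02,"linear": [0,0,0.07],"yaw": 0},{"claw": 0.02,"linear": [0,0,0.11],"yaw": 0},{"claw": 0.02,"linear": [0,0,0.15],"yaw": 0},{"claw": 0.02,"linear": [0,0,0.15],"yaw": 0},{"claw": 0.02,"linear": [0,0,0.15],"yaw": 0}], newtons=10)

```text
time: 12.85
position: [0.4903, -0.2338, 0.27]
tcp_rot: [0.747, 0.664, -0.0, -0.001]
wrist_force: [-0.5, 0.5, -0.6]
grip_width: 0.0273
```

```bash
python3 - <<'E'
from h import *
s=robot.observe();print(s['position'],s['wrist_force'],s['joints'].round(2),s['grip_width'])
for n in('side','top'):
    d=grab(n); c=[int(v) for v in proj(d,s['position'])[0]]; cv2.imwrite(f'pics/{n}6.png',cv2.resize(d['pixels'][max(0,c[1]-60):c[1]+60,c[0]-75:c[0]+75],None,fx=5,fy=5))
    for p in ([.42,.05,.35],[.4,.15,.35],[.36,.28,.4],[.45,-.05,.35],[.42,.05,.27],[.4,.15,.27]): print(n,p,proj(d,p)[0])
E
```

```text
[ 0.49031575 -0.23377309  0.27000706] [-0.4918892   0.54395714 -0.62139956] [-0.28  0.26  0.8   1.82 -0.2   1.15  0.47] 0.02726466983130456
side [0.42, 0.05, 0.35] [208.19498401 166.98261457]
side [0.4, 0.15, 0.35] [151.00934408 151.0153182 ]
side [0.36, 0.28, 0.4] [ 55.95067962 118.26711634]
side [0.45, -0.05, 0.35] [271.9667337  178.86015572]
side [0.42, 0.05, 0.27] [220.76493443 190.78371558]
side [0.4, 0.15, 0.27] [169.27276125 175.95219861]
top [0.42, 0.05, 0.35] [242.4699325  257.29384829]
top [0.4, 0.15, 0.35] [175.57892428 268.97463322]
top [0.36, 0.28, 0.4] [ 72.31310564 294.23924078]
top [0.45, -0.05, 0.35] [309.65329451 238.69398476]
top [0.42, 0.05, 0.27] [249.63910675 258.97727168]
top [0.4, 0.15, 0.27] [190.02201593 269.42098544]
```

View pics/side6.png

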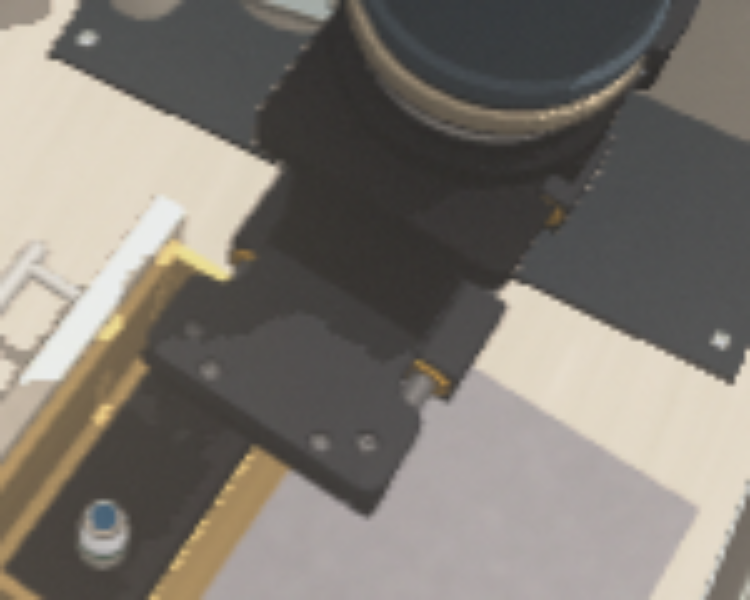

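>>> jog_arm(series=[{"claw": 0.02,"linear": [-0.015,0.03,0.03],"yaw": 0.1},{"claw": 0.02,"linear": [-0.03,0.08,0.06],"yaw": 0.2},{"claw": 0.02,"linear": [-0.05,0.13,0.08],"yaw": 0.3},{"claw": 0.02,"linear": [-0.06,0.18,0.08],"yaw": 0.4},{"claw": 0.02,"linear": [-0.07,0.23,0.08],"yaw": 0.5},{"claw": 0.02,"linear": [-0.08,0.28,0.08],"yaw": 0.6},{"claw": 0.02,"linear": [-0.09,0.33,0.08],"yaw": 0.6},{"claw": 0.02,"linear": [-0.09,0.37,0.08],"yaw": 0.6},{"claw": 0.02,"linear": [-0.09,0.384,0.08],"yaw": 0.6},{"claw": 0.02,"linear": [-0.09,0.384,0.08],"yaw": 0.6}])

```text
time: 14.2
position: [0.4011, 0.1497, 0.3501]
tcp_rot: [0.517, 0.856, -0.001, -0.0]
wrist_force: [0.6, -0.0, -0.5]
grip_width: 0.0271
```

```bash
python3 - <<'E'
from h import *
s=robot.observe();print(s['position'],s['wrist_force'],s['joints'].round(2),s['grip_width'])
for n in('side','top'):
    d=grab(n); np.savez(f'{n}7.npz',**d); c=[int(v) for v in proj(d,s['position'])[0]]; print(c);cv2.imwrite(f'pics/{n}7.png',cv2.resize(d['pixels'][max(0,c[1]-60):c[1]+60,max(0,c[0]-75):c[0]+75],None,fx=5,fy=5))
E
```

```text
[0.40111041 0.1497247  0.35010911] [ 0.59580405 -0.04868595 -0.52817453] [-0.82 -0.06  0.35  1.9   0.02  1.3   0.  ] 0.02714404864842924
[151, 150]
[175, 268]
```

View pics/side7.png

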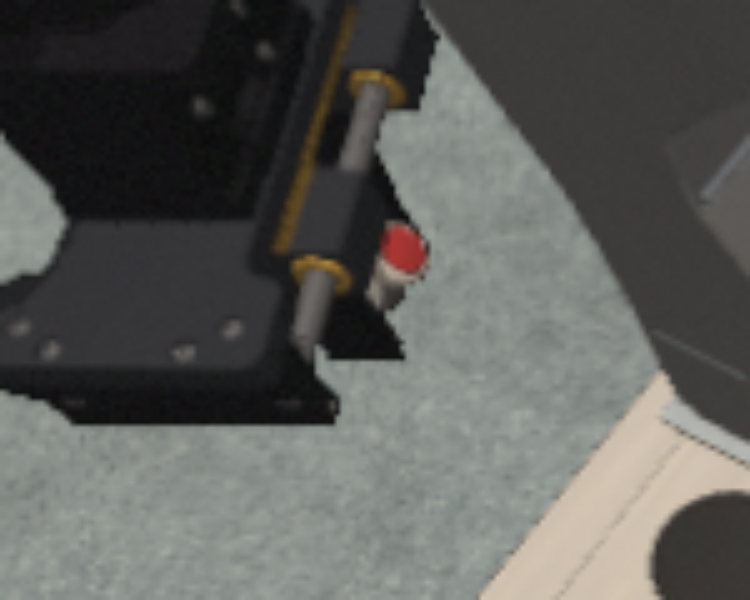

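View pics/top7.png

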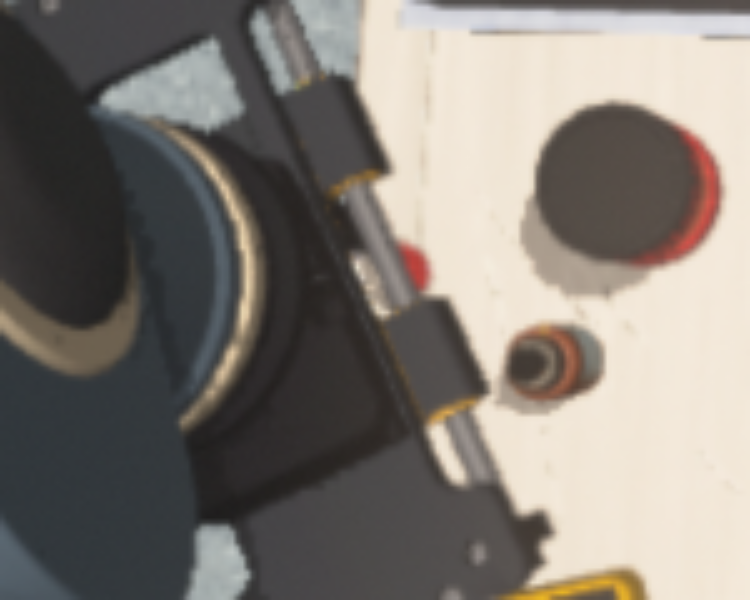

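```bash
python3 - <<'E'
from h import *
from scipy.spatial.transform import Rotation as R
s=robot.observe(); Rt=R.from_quat(s['tcp_rot']); print(s['position'])
for n in('side','top'):
    z=np.load(n+'7.npz'); d={k:z[k] for k in z.files}; C=cloud(d); im=d['pixels'].astype(int)
    L=Rt.inv().apply((C-s['position']).reshape(-1,3)).reshape(C.shape)*1000
    near=(np.linalg.norm(L,axis=-1)<80)
    red=near&(im[...,2]>110)&(im[...,1]<90)&(im[...,0]<90)
    print(n,red.sum(),L[red].mean(0).round(1),L[red].min(0).round(1),L[red].max(0).round(1))
    wh=near&(im.min(-1)>110)&(abs(L[...,1])<16)
    v,u=np.where(wh); print(np.c_[u,v,L[wh].round(0)][:40].astype(int).tolist())
    P=L[red]; c=P.mean(0); print('normal',np.linalg.svd(P-c)[2][2].round(2),np.linalg.svd(P-c)[1].round(1))
E
```

```text
[0.40148033 0.1482413  0.35060586]
side 58 [-18.9   0.4 -30.2] [-23.1  -5.9 -36.4] [-14.1   7.3 -24. ]
[[160, 138, -22, 5, -27], [152, 142, -15, -6, -33], [152, 143, -14, -7, -32], [153, 143, -16, -7, -32], [154, 143, -16, -5, -29], [153, 144, -15, -8, -30], [154, 144, -17, -9, -31], [155, 144, -17, -7, -28], [153, 145, -15, -8, -28], [154, 145, -18, -10, -30], [155, 145, -18, -9, -29], [156, 145, -18, -7, -26], [157, 145, -20, -7, -26], [158, 145, -20, -6, -24], [150, 147, -7, -8, -21], [151, 147, -8, -7, -21], [150, 148, -7, -9, -20], [151, 148, -8, -8, -19], [151, 149, -7, -9, -17], [151, 150, -6, -9, -15]]
normal [-0.84 -0.03 -0.54] [29.3 26.   7.3]
top 17 [-20.3   1.  -30.3] [-21.8  -4.  -31.7] [-18.9   5.7 -28.1]
[[180, 255, -19, 11, -27], [180, 256, -19, 10, -28], [181, 256, -20, 9, -28], [182, 256, -21, 8, -27], [182, 257, -21, 7, -30], [183, 257, -22, 6, -28], [184, 258, -23, 4, -28], [171, 259, -4, 12, -24], [172, 259, -6, 11, -24], [173, 259, -10, 9, -34], [171, 260, -4, 10, -26], [172, 260, -7, 9, -32], [173, 260, -10, 7, -36], [171, 261, -4, 9, -29], [172, 261, -7, 7, -32], [173, 261, -9, 6, -35], [174, 261, -11, 5, -38], [185, 261, -22, 0, -26], [172, 262, -7, 6, -35], [173, 262, -8, 5, -36], [174, 262, -10, 4, -37], [172, 263, -6, 5, -33], [173, 263, -8, 3, -37], [174, 263, -10, 2, -39], [175, 263, -11, 2, -39], [186, 263, -22, -3, -24], [172, 264, -5, 3, -33], [173, 264, -8, 2, -37], [174, 264, -9, 1, -39], [175, 264, -10, 1, -38], [185, 264, -21, -4, -30], [186, 264, -21, -4, -25], [173, 265, -6, 1, -33], [174, 265, -8, 0, -38], [175, 265, -9, 0, -37], [176, 265, -11, -1, -37], [185, 265, -20, -5, -26], [186, 265, -20, -5, -24], [173, 266, -5, 0, -33], [174, 266, -8, -1, -38]]
normal [-0.9  -0.1  -0.42] [11.8  5.1  3.1]
```

>>> jog_arm(series=[{"claw": 0.02,"linear": [0,-0.05,0],"yaw": -0.1},{"claw": 0.02,"linear": [0.01,-0.1,0],"yaw": -0.2},{"claw": 0.02,"linear": [0.02,-0.15,0],"yaw": -0.3},{"claw": 0.02,"linear": [0.03,-0.2,-0.01],"yaw": -0.4},{"claw": 0.02,"linear": [0.04,-0.25,-0.03],"yaw": -0.5},{"claw": 0.02,"linear": [0.05,-0.3,-0.06],"yaw": -0.6},{"claw": 0.02,"linear": [0.065,-0.35,-0.1],"yaw": -0.6},{"claw": 0.02,"linear": [0.083,-0.39,-0.14],"yaw": -0.6},{"claw": 0.02,"linear": [0.083,-0.408,-0.18],"yaw": -0.6},{"claw": 0.02,"linear": [0.083,-0.408,-0.18],"yaw": -0.6}], newtons=8)

```text
time: 15.55
position: [0.4808, -0.2601, 0.1686]
tcp_rot: [0.749, 0.662, -0.002, -0.002]
wrist_force: [-0.2, 0.0, 0.6]
grip_width: 0.0274
```

>>> jog_arm(series=[{"claw": 0.02,"linear": [0,0,-0.015],"yaw": 0},{"claw": 0.02,"linear": [0,0,-0.03],"yaw": 0},{"claw": 0.02,"linear": [0,0,-0.035],"yaw": 0},{"claw": 0.02,"linear": [0,0,-0.035],"yaw": 0}])

```text
time: 16.05
position: [0.4844, -0.2574, 0.136]
tcp_rot: [0.747, 0.665, 0.0, -0.0]
wrist_force: [0.1, 0.5, -0.6]
grip_width: 0.0272
```

Now press down while drawing towards -n: target z about 0.119.

>>> jog_arm(series=[{"claw": 0.02,"linear": [0,0,-0.003],"yaw": 0},{"claw": 0.02,"linear": [0,-0.002,-0.006],"yaw": 0},{"claw": 0.02,"linear": [0,-0.004,-0.008],"yaw": 0},{"claw": 0.02,"linear": [-0.001,-0.006,-0.01],"yaw": 0},{"claw": 0.02,"linear": [-0.001,-0.008,-0.012],"yaw": 0}])

```text
time: 16.68
position: [0.4835, -0.2665, 0.1243]
tcp_rot: [0.747, 0.664, 0.0, 0.0]
wrist_force: [-0.3, 0.2, 2.7]
grip_width: 0.0272
```

>>> jog_arm(series=[{"claw": 0.02,"linear": [0,-0.002,-0.002],"yaw": 0},{"claw": 0.02,"linear": [0,-0.004,-0.003],"yaw": 0},{"claw": 0.02,"linear": [-0.001,-0.006,-0.004],"yaw": 0},{"claw": 0.02,"linear": [-0.001,-0.008,-0.005],"yaw": 0},{"claw": 0.02,"linear": [-0.001,-0.009,-0.005],"yaw": 0}])

```text
time: 17.3
position: [0.4819, -0.2747, 0.1187]
tcp_rot: [0.747, 0.665, 0.0, -0.001]
wrist_force: [-0.9, 1.2, 1.1]
grip_width: 0.027
```

>>> jog_arm(series=[{"claw": 0.02,"linear": [0,0,0.02],"yaw": 0},{"claw": 0.02,"linear": [0,0.005,0.07],"yaw": 0},{"claw": 0.02,"linear": [-0.01,0.02,0.12],"yaw": 0},{"claw": 0.02,"linear": [-0.025,0.06,0.17],"yaw": 0.1},{"claw": 0.02,"linear": [-0.04,0.11,0.2],"yaw": 0.2},{"claw": 0.02,"linear": [-0.05,0.16,0.23],"yaw": 0.3},{"claw": 0.02,"linear": [-0.06,0.21,0.23],"yaw": 0.4},{"claw": 0.02,"linear": [-0.065,0.26,0.23],"yaw": 0.5},{"claw": 0.02,"linear": [-0.07,0.31,0.23],"yaw": 0.6},{"claw": 0.02,"linear": [-0.075,0.36,0.23],"yaw": 0.6}], newtons=12)

```text
time: 18.55
position: [0.4066, 0.0862, 0.3489]
tcp_rot: [0.517, 0.856, 0.0, -0.0]
wrist_force: [0.1, 0.3, 0.3]
grip_width: 0.0271
```

>>> jog_arm(series=[{"claw": 0.02,"linear": [-0.004,0.04,0],"yaw": 0},{"claw": 0.02,"linear": [-0.006,0.062,0],"yaw": 0},{"claw": 0.02,"linear": [-0.006,0.062,0],"yaw": 0},{"claw": 0.02,"linear": [-0.006,0.062,0],"yaw": 0},{"claw": 0.02,"linear": [-0.006,0.062,0],"yaw": 0}])

```text
time: 19.18
position: [0.4015, 0.1457, 0.3491]
tcp_rot: [0.519, 0.855, 0.0, -0.0]
wrist_force: [-0.1, -0.4, -0.5]
grip_width: 0.0267
```

```bash
python3 - <<'E'
from h import *
from scipy.spatial.transform import Rotation as R
s=robot.observe(); Rt=R.from_quat(s['tcp_rot']); print(s['position'],s['grip_width'],abs(s['dq']).max())
for n in('side','top'):
    d=grab(n); np.savez(f'{n}8.npz',**d); c=[int(v) for v in proj(d,s['position'])[0]];cv2.imwrite(f'pics/{n}8.png',cv2.resize(d['pixels'][max(0,c[1]-60):c[1]+60,max(0,c[0]-75):c[0]+75],None,fx=5,fy=5)); cv2.imwrite(f'pics/{n}8f.png',d['pixels'])
    C=cloud(d); im=d['pixels'].astype(int)
    L=Rt.inv().apply((C-s['position']).reshape(-1,3)).reshape(C.shape)*1000
    near=(np.linalg.norm(L,axis=-1)<80)
    red=near&(im[...,2]>110)&(im[...,1]<90)&(im[...,0]<90)
    P=L[red]
    if len(P)>4: c=P.mean(0);print(n,len(P),c.round(1),P.min(0).round(1),P.max(0).round(1),'normal',np.linalg.svd(P-c)[2][2].round(2))
E
```

```text
[0.40147256 0.14566079 0.34906167] 0.026706080551177437 0.006986264170163929
side 36 [-24.1  -1.  -23.4] [-26.1  -6.8 -28.8] [-21.6   5.2 -19.1] normal [-0.97 -0.09 -0.22]
top 30 [-22.6   1.2 -23.8] [-24.2  -4.9 -29.3] [-21.3   6.8 -17.8] normal [-0.98  0.   -0.22]
```

View pics/side8.png

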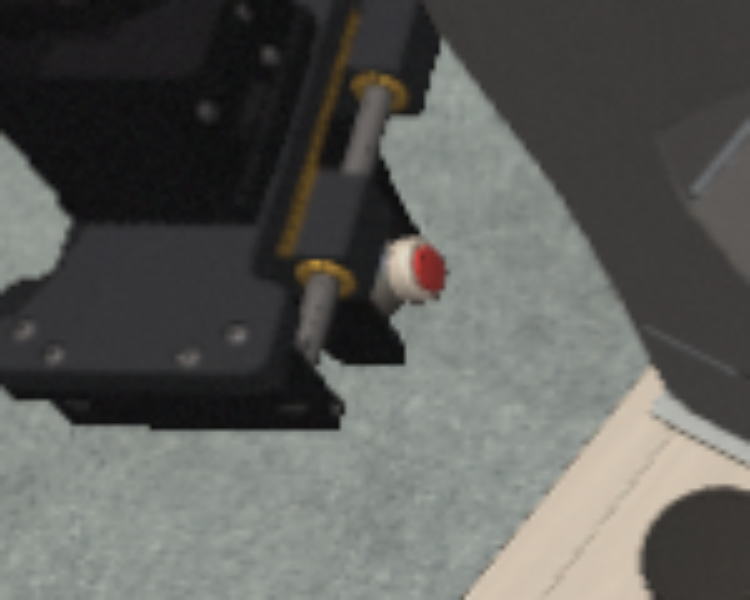

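View pics/side8f.png

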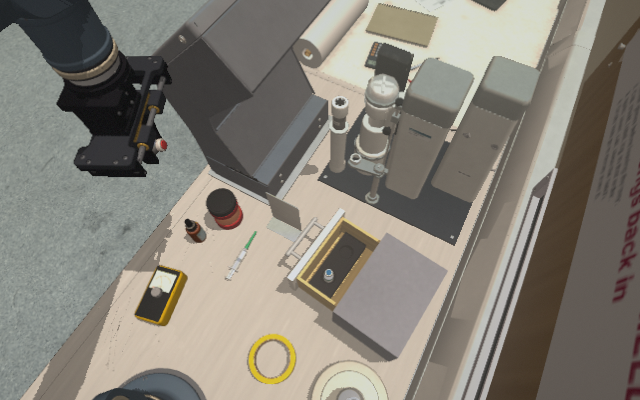

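>>> jog_arm(series=[{"claw": 0.02,"linear": [0,0,0],"yaw": 0},{"claw": 0.02,"linear": [0,0,0],"yaw": 0},{"claw": 0.02,"linear": [0,0,0],"yaw": 0},{"claw": 0.02,"linear": [0,0,0],"yaw": 0}])

```text
time: 19.77
position: [0.4012, 0.1471, 0.349]
tcp_rot: [0.517, 0.856, 0.0, -0.0]
wrist_force: [-0.4, 0.4, 0.1]
grip_width: 0.0272
```

```bash
python3 - <<'E'
from h import *
from scipy.spatial.transform import Rotation as R
n_=np.array([.114,.9935]); e=np.array([.9935,-.114]); o=np.array([.4505,-.285])
s=robot.observe(); Rt=R.from_quat(s['tcp_rot']); print(s['time'],s['position'],s['grip_width'],abs(s['dq']).max())
for n in('side','top'):
    d=grab(n); C=cloud(d); im=d['pixels'].astype(int)
    L=Rt.inv().apply((C-s['position']).reshape(-1,3)).reshape(C.shape)*1000
    red=(np.linalg.norm(L,axis=-1)<80)&(im[...,2]>110)&(im[...,1]<90)&(im[...,0]<90)
    P=L[red];c=P.mean(0);print(n,c.round(1),np.linalg.svd(P-c)[2][2].round(2))
    a=(C[...,:2]-o)@n_; b=(C[...,:2]-o)@e
    m=(C[...,2]>.098)&(C[...,2]<.107)&(a>.15)&(a<.2)&(abs(b)<.09);print('drawer',np.percentile(a[m],95)-.08)
    m=(C[...,2]>.07)&(C[...,2]<.095)&(abs(a-.12)<.02)&(abs(b+.035)<.02);print('blue',a[m].mean(),b[m].mean(),C[m][:,2].max())
    z=np.load(n+'0.npz'); df=np.abs(im-z['pixels'].astype(int)).max(-1)
    for nm,p in dict(jar=[.44,.16,.0],syr=[.36,.06,0]).items(): pass
E
```

```text
19.775 [0.40124411 0.14707239 0.34902319] 0.02718203504178937 0.0013860311301582405
side [-24.   -0.7 -23.6] [-0.97  0.   -0.23]
drawer 0.09998839237081221
blue 0.11853364144033988 -0.03777946544934247 0.08926179268404633
top [-22.8   1.2 -23.5] [-0.98 -0.01 -0.21]
drawer 0.10262672976414992
blue 0.12298950190360528 -0.03570123355506188 0.08870796927238267
```

```bash
python3 -c "
from plant import ticket
print(ticket.hand_in())"
```

```text
the job is handed in; nothing more can be done
None
```

The red-capped vial is out of its well and held on its side in the gripper, about 0.36 m above the worktop. The job was handed in at about 20 s. The hand-in reports no verdict.

- **What I did:** I gripped the bar handle and pulled the drawer to its stop, then gripped the vial with the jaws along the cabinet's width and lifted it clear. The moves only shift and yaw the tool, so I tipped the vial inside the grip. I pushed its base against the cabinet's top front edge, which reached about 55° from vertical. Then I pressed the base lightly on the cabinet top to bring it further over.
- **Vial:** Both cameras put it 12–13° off level. The grip is steady at 27 mm opening with 12 N set, and the arm is still.
- **Drawer:** It reads about 100 mm open from the side camera and 103 mm from the top camera.
- **Blue-capped vial:** It is upright in its well; its measured top is about 89 mm above the worktop against the expected 86 mm.
- **Jar, dropper bottle and syringe:** They look unmoved in the pictures. I checked these by eye only, without measuring a displacement.
- **Disagreement:** The two cameras differed by 3–4 mm along the drawer's travel. I used the average for the grasp.

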